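# Third hand at the assembly jig

### The job

A colleague is about to put two screws through the slotted flange of the larger angle bracket into the sprung stop of the assembly jig, and needs you as a third hand. Take the larger bracket, set it down flat on the jig's bed with its flange facing the stop but still clear of it, then push it squarely and centrally against the stop until the pointers of the stop stand between their two white marks, never driving the stop to the end of its travel. Finish while still holding the bracket there with that steady push, and leave the smaller bracket and the other things on the desk where they are.

Things in the scene. Friction and masses are not known exactly. Their poses are not given: they have to be found in the camera images.
- bracket: Larger of two ribbed aluminium angle brackets, on its foot; 0.1 to 0.21 kg. Foot 60 (x) x 64 (y) x 6 mm; flange at the +x end 6 thick, 64 wide, 40 mm high, with two slots; central rib 10 mm thick (y) runs along x from -29 mm to the flange, its top also 40 mm above the underside (pinch it across y from above). Origin: centre of the underside; z up, x towards the flange.
- bracket_face (a point): Point at the middle of the flange's flat outer face, 30 mm in +x of the bracket's origin and 20 mm above its underside.
- jig: Fixed assembly jig: grey base plate 225 (x) x 120 (y) x 12 mm; its top, 12 mm above the desk, is the bed. Origin: on the underside and the middle line, 100 mm from the -x end; x is the pushing direction, towards the stop; z up. The bed is free from x = -100 mm to the stop face (+30 mm at rest). Behind the stop a fixed block 76 mm wide, its top 56 mm above the desk, spans x = 92 to 118 mm.
- stop (a joint): Travel of the sprung stop along the jig's +x: 0 at rest, 0.025 m at the end of its travel. Springs without preload push back 0.8 N per mm (10 N at 0.0125 m). A steel pointer on each side of the stop stands between the inner edges of two white marks on the base from 0.0075 to 0.0175 m (6 to 14 N).
- stop_face (a point): Middle of the stop's flat steel face, which is 70 mm wide (y), 42 mm high from just above the bed, and looks to the jig's -x; the point is 20 mm above the bed and moves with the stop. At rest it is at x = 30, y = 0, z = 32 mm in the jig's frame.
- small_bracket: The smaller ribbed aluminium angle bracket, foot 44 x 44 mm, flange 28 mm high with two round holes; a bystander. Origin: centre of its underside.
- stopper_1: Ground-glass stopper lying on its side, 24 x 49 x 24 mm, beyond the brackets; a bystander. Origin: centre of its underside.
- timer: Grey bench timer, 58 x 64 x 20 mm; a bystander. Origin: centre of its underside.
- petri_1: Small glass dish, 60 mm across, 14 mm high; a bystander. Origin: centre of its underside.
- dropper_1: Small brown dropper bottle with a black bulb, 33 mm across, 88 mm high; a bystander. Origin: centre of its underside.
- reagent_2: Small brown reagent bottle with a white cap, 48 mm across, 106 mm high; a bystander. Origin: centre of its underside.
- tweezers: Steel tweezers lying flat, 16 x 122 x 10 mm; a bystander. Origin: centre of the underside.
Mind the look-alikes: they are no part of the job. What is shaped like the bracket but yellow is not meant.

How it is judged:
By the outcome, as a careful person would: the job done as asked, in the order asked, and still so for the second after the job is handed in, while the arm keeps its last pose, push and grip.
It also fails if it takes over 48 s, if anything falls off the work surface, if the arm or the gripper's body presses on something with over 40 N, if the wrist force passes 120 N, or if a joint passes its speed limit or range.

### The arm

A 6-joint arm with a two-finger parallel gripper is mounted at the origin on a cart in front of the work surface, level with it; the furniture and walls round the work are solid. World frame = base frame: x ahead of the robot, y to its left, z up, the work surface at z = 0. Lengths are in m, angles in rad, forces in N, time in s.
With the tool pointing down it reaches from about 0.25 to 0.725 m from the base axis. Payload 4 kg.
Tool frame: the origin (TCP) lies at the very end of the fingers, on their centre line; the grasp point (between the pads) lies 19 mm behind it; z points along the fingers, y is the direction in which the jaws open and shut (so a half turn about z gives the same grasp; the last joint's range is limited). The gripper opens to 85 mm and grips with 20 to 120 N. Pads are 22 mm wide; open, the fingers measure 114 mm over their backs; the gripper's body (76 mm by 85 mm) begins 54 mm behind the grasp point. The pads swing forward as they close: fully open they stand 13 mm farther back than shut.
Start: joints at [1.182, 0.241, 0.005, 1.335, 0, 1.571], TCP at [0.19, 0.463, 0.231] pointing down, gripper open.
Joint ranges: [-2.72, 2.72], [-1.05, 1.87], [-1.09, 1.28], [-1.99, 2.15], [-1.42, 1.44], [-3.14, 3.14]. Speed limits (rad/s): [2.79, 2.79, 3.14, 3.14, 3.14, 3.14].

### API

Orientations are given as a unit quaternion [w, x, y, z].
In Python, from bench import monitor, read_camera, manip gives the robot as it stands. The module is installed in compiled form; this text tells all that it offers.
- The arm moves only by the tool servo_tool, never from a script. Its argument "plan" is a list of rows, each an object with "offset": the shift along the tool's x, y, z in m, a list of three; "turn": the turn about the tool's z in rad; "grip": the opening, from -1 (shut) to 1 (fully open). A call has 1 to 10 rows; each row shifts and turns the commanded pose from where the row before left it, along the tool's axes as they then stand; what a row does not reach is not made up. A row lasts 1/10 s, in which the tool goes at most 50 mm and 8.59 degrees, less where a joint would pass 70% of its speed; a pose out of reach is approached as far as the arm can. A call is refused whole if a number of a shift passes 0.05 or a number of a turn 0.15, either way. A call with a gripper value outside its range is refused whole. The fingers move at their own pace and stop on an object; "newtons" is the grip in N (left out, the last holds). Time passes only in rows, so rows that do not move let the fingers close. It gives the time, the measured TCP pose, the force and the opening at its end, in the units of the state.
- monitor.read_state(): the state, without advancing time (a new reading comes with each control period).
- read_camera(name): name is "side" or "top" or "wrist"; returns a dict with "color" (400x640x3 uint8, red, green, blue), "fx", "fy", "cx", "cy" (pixels), "D" ([k1, k2, p1, p2, k3] as OpenCV has them; the pictures are not rectified), "rvec" (rotation vector, rad) and "tvec" (3), from world to camera coordinates, as OpenCV has them. Camera axes: x right, y down, z forward; pixel columns grow to the right and rows downward; lengths in m; the calibration is good to about 2 mm. A picture is of the moment at which its call begins. There is no depth.
- manip.hand_in(): hands the job in, once; it reports no verdict.
The state is a dict: "time": time; "joint_pos": joint angles; "qd": joint speeds; "joint_efforts": joint torques, N m; "tcp_pos": TCP position; "eef_rot": TCP orientation; "force": force on the tool from outside, world axes, zero at the start; "wrist_torque": the same for the moment, N m; "grip_width": finger opening in m.
Only numpy, scipy, OpenCV 4.12 (cv2) and the standard library are available. Lean on these libraries where they do the work, as an engineer would, in place of code of your own. Each camera call takes 0.05 s, during which the arm holds its last target. There are 200 camera calls.

## Working session

There is one attempt and no reset: what is moved stays moved. The work goes in short steps, Python scripts to look and compute and a tool call to move; the robot and the scene stay as the last step left them, time stands still between calls to the robot, and variables do not carry over. Pictures are saved under pics/ and viewed, about 8 in all and at most 12, crops included, and the job is handed in when it is done.

Besides the shell and the picture viewer there is one more tool, called after "Emit:" in YAML: its name, and indented under it one key for each argument. servo_tool: Moves the arm, as the interface text tells. Its arguments: {"type":"object","properties":{"plan":{"type":"array","items":{"type":"object","properties":{"offset":{"type":"array","items":{"type":"number"}},"turn":{"type":"number"},"grip":{"type":"number"}}}},"newtons":{"type":"number"}},"required":["plan"]}

```bash
mkdir -p pics; python3 - <<'E'
from bench import monitor, read_camera
import cv2,pickle
for n in("top","side"):
    c=read_camera(n); pickle.dump(c,open(n+".pkl","wb")); cv2.imwrite(f"pics/{n}0.png",c["color"][:,:,::-1])
    print(n,c["fx"],c["cx"],c["D"],c["rvec"],c["tvec"])
s=monitor.read_state();print(s)
E
```

```text
top 437.1994337869788 310.39412489170553 [-0.04200343  0.          0.          0.          0.        ] [ 2.16794848 -2.10842439  0.16225628] [-0.17209791  0.52208371  1.46181957]
side 454.94770766750906 326.39893691854974 [-0.05618816  0.          0.          0.          0.        ] [ 2.28349799 -0.95116203  0.34535262] [-0.51197724  0.25367388  1.81362412]
{'time': 0.1, 'joint_pos': array([ 1.18200008e+00,  2.41315934e-01,  3.87444973e-03,  1.33521311e+00,
       -1.62938862e-05,  1.57080842e+00]), 'qd': array([ 3.53553952e-05, -1.74409991e-03,  3.81902250e-03,  9.03809089e-04,
        9.15487298e-05, -1.44816245e-03]), 'joint_efforts': array([ 5.55555926e-04, -3.73138225e+01,  2.53009808e+01,  1.08406960e-02,
        7.34289642e-05,  1.15201348e-05]), 'tcp_pos': array([0.18932846, 0.46215994, 0.23051874]), 'eef_rot': array([-1.71487008e-04,  1.93181875e-01,  9.81162525e-01, -9.13205723e-04]), 'force': array([ 0.22140981, -0.61539201,  0.01782986]), 'wrist_torque': array([ 0.06118809, -0.00458782, -0.01758008]), 'grip_width': 0.08564582417152573}
```

View pics/top0.png

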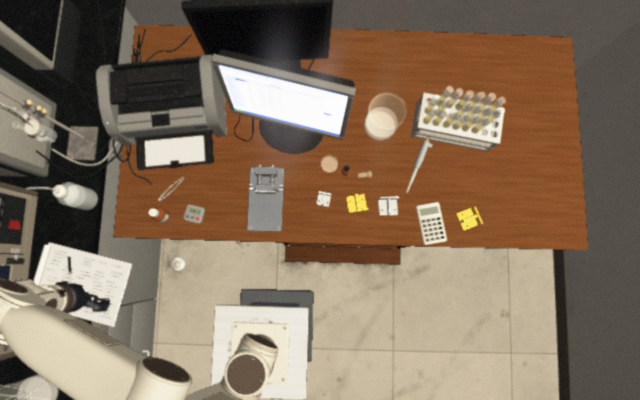

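View pics/side0.png

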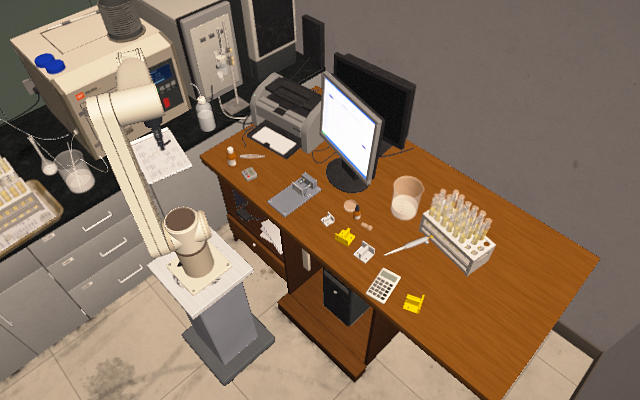

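Top view: the candidates are silver (323,199), yellow (357,203), silver (389,206) and yellow (470,217). The silver one at (389,206) looks larger than the one at (323,199), so it fits. The jig is at (266,198) with its stop at the top. I'll enlarge to confirm.

```bash
cat > h.py <<'E'
import cv2,numpy as np,pickle
def K(c): return np.array([[c["fx"],0,c["cx"]],[0,c["fy"],c["cy"]],[0,0,1.]])
def w(c,uv,z):
    uv=np.array(uv,float).reshape(-1,1,2)
    n=cv2.undistortPoints(uv,K(c),np.array(c["D"])).reshape(-1,2)
    R=cv2.Rodrigues(np.array(c["rvec"],float))[0]; o=-R.T@np.array(c["tvec"]).ravel()
    d=np.c_[n,np.ones(len(n))]@R
    return o+d*((z-o[2])/d[:,2])[:,None]
def px(c,P): return cv2.projectPoints(np.array(P,float).reshape(-1,3),np.array(c["rvec"],float),np.array(c["tvec"],float),K(c),np.array(c["D"]))[0].reshape(-1,2)
E
python3 - <<'E'
from h import *
c=pickle.load(open("top.pkl","rb"))
print(w(c,[(389,206),(323,199),(357,203),(470,217)],0.0).round(3)); print(w(c,[(266,198),(250,230),(282,230),(284,168),(251,168)],0.012).round(3))
im=c["color"][:,:,::-1]
a=cv2.resize(im[150:240,240:410],None,fx=4.7,fy=4.7,interpolation=cv2.INTER_CUBIC)
cv2.imwrite("pics/crop1.png",a)
E
```

```text
[[ 0.507 -0.435  0.   ]
 [ 0.526 -0.202  0.   ]
 [ 0.515 -0.322  0.   ]
 [ 0.476 -0.721  0.   ]]
[[ 0.522 -0.002  0.012]
 [ 0.408  0.049  0.012]
 [ 0.411 -0.062  0.012]
 [ 0.631 -0.061  0.012]
 [ 0.628  0.056  0.012]]
```

View pics/crop1.png

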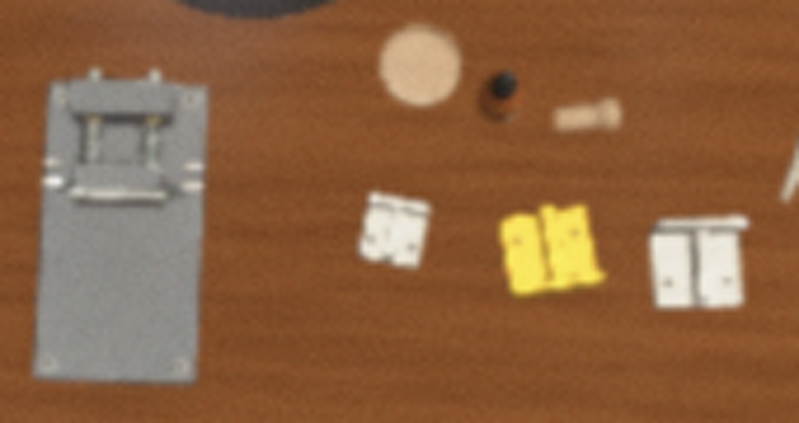

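The crop confirms three brackets: the small silver one at crop (395,232), a yellow one at (552,250), and the larger silver one at (698,263) with its flange up in the picture. The larger silver one is the target. The jig's base corners are visible. I'll compute the poses next.

```bash
python3 - <<'E'
from h import *
from bench import monitor
c=pickle.load(open("top.pkl","rb"))
f=lambda l:[(240+(u+.5)/4.7-.5,150+(v+.5)/4.7-.5) for u,v in l]
J=w(c,f([(34,377),(195,383),(207,88),(50,82)]),.012)[:,:2]
ax=(J[2]+J[3]-J[0]-J[1])/2; L=np.linalg.norm(ax); ax/=L
wy=(J[0]+J[3]-J[1]-J[2])/2
print("jig",L,np.linalg.norm(wy),"yaw",np.arctan2(ax[1],ax[0]),np.arctan2(-wy[0],wy[1]),"origin",J.mean(0)-ax*.0125)
print("marks/stop face top z.054",w(c,f([(72,190),(168,200)]),.054).round(4))
B=w(c,f([(656,307),(744,304)]),.006); F=w(c,f([(652,232),(748,226),(653,220),(748,216)]),.04); R=w(c,f([(700,305),(698,230)]),.04)
print(B,F,R,sep="\n")
print(w(c,f([(394,232)]),0.0))
E
```

```text
jig 0.22247996947776943 0.11878480804873984 yaw -0.003055630727609614 -0.010365900749619935 origin [ 5.06714001e-01 -1.49096540e-04]
marks/stop face top z.054 [[ 0.542   0.0325  0.054 ]
 [ 0.5365 -0.0376  0.054 ]]
[[ 0.47385967 -0.39948644  0.006     ]
 [ 0.47788671 -0.46509578  0.006     ]]
[[ 0.52492375 -0.39114154  0.04      ]
 [ 0.53131074 -0.46151826  0.04      ]
 [ 0.53383015 -0.3918397   0.04      ]
 [ 0.53872749 -0.46154336  0.04      ]]
[[ 0.47216249 -0.4263376   0.04      ]
 [ 0.52733463 -0.4248391   0.04      ]]
[[ 0.52579606 -0.20345881  0.        ]]
```

Poses are good enough for the approach: bracket origin ≈ (0.505, -0.43), yaw ≈ 0.07, and jig origin ≈ (0.507, 0), yaw ≈ -0.005. I'll move over the bracket now.

Emit:
servo_tool:
  plan:
    - {"turn": -0.115,"offset": [0,0,0],"grip": 1}
    - {"turn": -0.115,"offset": [0,0,0],"grip": 1}
    - {"turn": -0.115,"offset": [0,0,0],"grip": 1}
    - {"turn": -0.115,"offset": [0,0,0],"grip": 1}
    - {"turn": 0,"offset": [-0.013,-0.048,0],"grip": 1}
    - {"turn": 0,"offset": [-0.013,-0.048,0],"grip": 1}
    - {"turn": 0,"offset": [-0.013,-0.048,0],"grip": 1}
    - {"turn": 0,"offset": [-0.013,-0.048,0],"grip": 1}
    - {"turn": 0,"offset": [-0.013,-0.048,0],"grip": 1}
    - {"turn": 0,"offset": [-0.013,-0.048,0],"grip": 1}
  newtons: 60

```text
time: 1.1
tcp_pos: [0.2877, 0.1791, 0.2311]
eef_rot: [0.0, -0.036, 0.999, -0.0]
force: [1.9, 0.4, -0.3]
grip_width: 0.0856
```

Emit:
servo_tool:
  plan:
    - {"turn": 0,"offset": [-0.013,-0.048,0],"grip": 1}
    - {"turn": 0,"offset": [-0.013,-0.048,0],"grip": 1}
    - {"turn": 0,"offset": [-0.013,-0.048,0],"grip": 1}
    - {"turn": 0,"offset": [-0.013,-0.048,0],"grip": 1}
    - {"turn": 0,"offset": [-0.013,-0.048,0],"grip": 1}
    - {"turn": 0,"offset": [-0.013,-0.048,0],"grip": 1}
    - {"turn": 0,"offset": [-0.013,-0.048,0],"grip": 1}
    - {"turn": 0,"offset": [-0.013,-0.048,0],"grip": 1}
    - {"turn": 0,"offset": [-0.013,-0.048,0],"grip": 1}
    - {"turn": 0,"offset": [-0.013,-0.048,0],"grip": 1}

```text
time: 2.1
tcp_pos: [0.4516, -0.2906, 0.2308]
eef_rot: [-0.0, -0.035, 0.999, 0.0]
force: [1.7, 0.3, 0.9]
grip_width: 0.0855
```

Emit:
servo_tool:
  plan:
    - {"turn": 0,"offset": [-0.013,-0.048,0],"grip": 1}
    - {"turn": 0,"offset": [-0.013,-0.048,0],"grip": 1}
    - {"turn": 0,"offset": [-0.013,-0.048,0],"grip": 1}
    - {"turn": 0,"offset": [0,0,0],"grip": 1}

```text
time: 2.5
tcp_pos: [0.501, -0.4348, 0.2253]
eef_rot: [-0.002, -0.033, 0.999, 0.001]
force: [-0.1, 0.7, -0.9]
grip_width: 0.0856
```

```bash
python3 - <<'E'
from h import *
from bench import monitor,read_camera
c=read_camera("wrist");pickle.dump(c,open("w1.pkl","wb"));cv2.imwrite("pics/w1.png",c["color"][:,:,::-1])
s=monitor.read_state();print({k:s[k] for k in("time","tcp_pos","eef_rot","joint_pos","force")})
E
```

```text
{'time': 2.55, 'tcp_pos': array([ 0.50033939, -0.43181355,  0.22656336]), 'eef_rot': array([-0.00214907, -0.03392248,  0.99942028,  0.0019355 ]), 'joint_pos': array([-7.11982771e-01,  5.84785951e-01,  5.11776365e-01,  1.50357062e+00,
       -7.37768492e-05, -7.79840813e-01]), 'force': array([-0.11386875,  0.74707488, -0.12638836])}
```

View pics/w1.png

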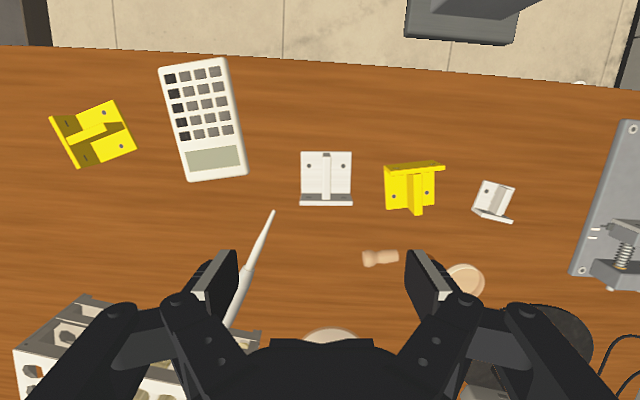

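The wrist view shows the larger silver bracket at (326,178), with its rib from (326,153) to (325,193), its flange top edge at (300–353, 206), and its foot's rear corners at (300,152) and (352,152).

```bash
python3 - <<'E'
from h import *
c=pickle.load(open("w1.pkl","rb"))
print("foot rear",w(c,[(300.5,152.5),(352,152)],.006).round(4)); print("rib",w(c,[(326,154),(325.5,194)],.04).round(4)); print("outer flange bottom/top",w(c,[(299.5,205.5),(353,205)],.04).round(4),w(c,[(326,193)],.04))
a=c["color"][140:220,285:370][:,:,::-1]; 
cv2.imwrite("pics/w1c.png",cv2.resize(a,None,fx=7,fy=7,interpolation=cv2.INTER_CUBIC))
# project model for guess
import itertools
from scipy.optimize import least_squares
M=np.array([(-.03,.032,.006),(-.03,-.032,.006),(.03,.032,.04),(.03,-.032,.04)])
U=np.array([(352,152),(300.5,152.5),(353,205.5),(299.5,205.5)])
def P(p,M=M): 
    R=cv2.Rodrigues(np.array([0,0,p[2]]))[0]; return px(c,M@R.T+[p[0],p[1],0])
r=least_squares(lambda p:(P(p)-U).ravel(),[.505,-.43,.05]); print(r.x,r.fun.round(1))
E
```

```text
foot rear [[ 0.4801 -0.4619  0.006 ]
 [ 0.4752 -0.3974  0.006 ]]
rib [[ 0.4749 -0.4308  0.04  ]
 [ 0.5222 -0.428   0.04  ]]
outer flange bottom/top [[ 0.5386 -0.4582  0.04  ]
 [ 0.5338 -0.3941  0.04  ]] [[ 0.52097184 -0.42753757  0.04      ]]
[ 0.50708992 -0.42788582  0.06539197] [-0.4 -0.1  0.1 -0.7  0.   0.4  0.2  0.4]
```

View pics/w1c.png

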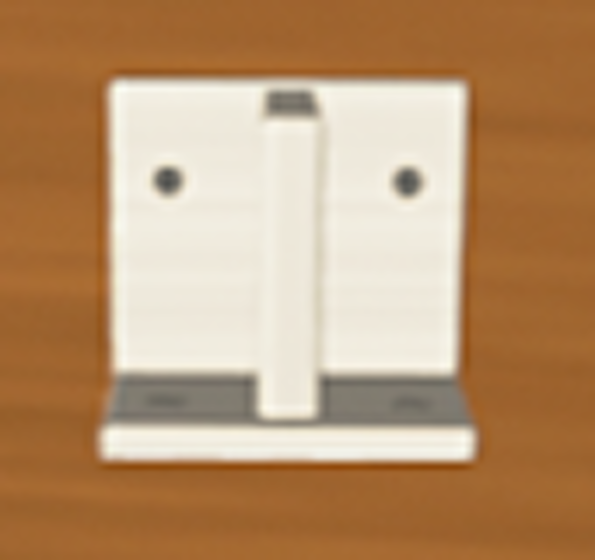

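The four-corner fit is within 0.7 px: bracket at (0.507, -0.428), yaw 0.065. The crop confirms the slotted flange faces +x and that this is the large silver bracket. Descending.

Emit:
servo_tool:
  plan:
    - {"offset": [-0.005,0.004,0.04],"turn": 0,"grip": 1}
    - {"offset": [0,0,0.045],"turn": 0,"grip": 1}
    - {"offset": [0,0,0.045],"turn": 0,"grip": 1}
    - {"offset": [0,0,0.03],"turn": 0,"grip": 1}
    - {"offset": [0,0,0.01],"turn": 0,"grip": 1}
    - {"offset": [0,0,0],"turn": 0,"grip": 1}
    - {"offset": [0,0,0],"turn": 0,"grip": 1}

```text
time: 3.25
tcp_pos: [0.5066, -0.4255, 0.0637]
eef_rot: [0.001, -0.036, 0.999, -0.001]
force: [0.1, -0.5, -0.5]
grip_width: 0.0852
```

```bash
python3 - <<'E'
from bench import monitor
s=monitor.read_state();print({k:s[k] for k in("time","tcp_pos","eef_rot","qd","force")})
E
```

```text
{'time': 3.25, 'tcp_pos': array([ 0.50658438, -0.42545497,  0.06367926]), 'eef_rot': array([ 0.00124109, -0.03586537,  0.99935526, -0.00109095]), 'qd': array([-0.00521538, -0.01355124,  0.02601991, -0.00259901, -0.00068336,
       -0.00018698]), 'force': array([ 0.08004663, -0.49978947, -0.48121185])}
```

Emit:
servo_tool:
  plan:
    - {"offset": [0.002,-0.0025,0.02],"turn": 0.006,"grip": 1}
    - {"offset": [0,0,0.015],"turn": 0,"grip": 1}
    - {"offset": [0,0,0.01],"turn": 0,"grip": 1}
    - {"offset": [0,0,0.004],"turn": 0,"grip": 1}
    - {"offset": [0,0,0],"turn": 0,"grip": 1}
    - {"offset": [0,0,0],"turn": 0,"grip": 1}

```text
time: 3.85
tcp_pos: [0.5044, -0.4282, 0.0136]
eef_rot: [0.001, -0.033, 0.999, -0.001]
force: [-0.2, -0.3, 0.7]
grip_width: 0.0853
```

Emit:
servo_tool:
  plan:
    - {"offset": [0,0,0],"turn": 0,"grip": -1}
    - {"offset": [0,0,0],"turn": 0,"grip": -1}
    - {"offset": [0,0,0],"turn": 0,"grip": -1}
    - {"offset": [0,0,0],"turn": 0,"grip": -1}
    - {"offset": [0,0,0],"turn": 0,"grip": -1}
    - {"offset": [0,0,0],"turn": 0,"grip": -1}
    - {"offset": [0,0,0],"turn": 0,"grip": -1}
    - {"offset": [0,0,0],"turn": 0,"grip": -1}
  newtons: 60

```text
time: 4.65
tcp_pos: [0.5038, -0.4279, 0.0125]
eef_rot: [0.0, -0.033, 0.999, -0.0]
force: [-0.5, -0.3, 2.1]
grip_width: 0.0091
```

Gripped at 9.1 mm. I'll lift while squaring up to the jig, then carry it over the bed.

Emit:
servo_tool:
  plan:
    - {"offset": [0,0,-0.01],"turn": 0,"grip": -1}
    - {"offset": [0,0,-0.02],"turn": 0,"grip": -1}
    - {"offset": [0,0,-0.025],"turn": 0.02,"grip": -1}
    - {"offset": [0,0,-0.025],"turn": 0.03,"grip": -1}
    - {"offset": [0,0,-0.02],"turn": 0.02,"grip": -1}
    - {"offset": [0,0,0],"turn": 0,"grip": -1}

```text
time: 5.25
tcp_pos: [0.5055, -0.4292, 0.1165]
eef_rot: [0.003, 0.002, 1.0, -0.002]
force: [0.1, -0.2, -1.3]
grip_width: 0.009
```

Emit:
servo_tool:
  plan:
    - {"offset": [0.004,0.015,0],"turn": 0,"grip": -1}
    - {"offset": [0.004,0.03,0],"turn": 0,"grip": -1}
    - {"offset": [0.004,0.045,0],"turn": 0,"grip": -1}
    - {"offset": [0.004,0.048,0],"turn": 0,"grip": -1}
    - {"offset": [0.004,0.048,0],"turn": 0,"grip": -1}
    - {"offset": [0.004,0.048,0],"turn": 0,"grip": -1}
    - {"offset": [0.005,0.048,0],"turn": 0,"grip": -1}
    - {"offset": [0.005,0.048,0],"turn": 0,"grip": -1}
    - {"offset": [0.005,0.045,0],"turn": 0,"grip": -1}
    - {"offset": [0.005,0.03,0],"turn": 0,"grip": -1}

```text
time: 6.25
tcp_pos: [0.4599, -0.0198, 0.1113]
eef_rot: [-0.001, 0.001, 1.0, 0.0]
force: [0.9, 0.3, -1.3]
grip_width: 0.0091
```

Emit:
servo_tool:
  plan:
    - {"offset": [0,0.015,0],"turn": 0,"grip": -1}
    - {"offset": [0,0.008,0],"turn": 0,"grip": -1}
    - {"offset": [0,0,0],"turn": 0,"grip": -1}
    - {"offset": [0,0,0],"turn": 0,"grip": -1}

```text
time: 6.65
tcp_pos: [0.4616, -0.0001, 0.1119]
eef_rot: [-0.0, 0.003, 1.0, -0.0]
force: [-0.5, 0.1, -1.0]
grip_width: 0.009
```

```bash
python3 - <<'E'
from h import *
from bench import monitor,read_camera
c=read_camera("wrist");pickle.dump(c,open("w2.pkl","wb"));cv2.imwrite("pics/w2.png",c["color"][:,:,::-1])
c=read_camera("top");pickle.dump(c,open("t2.pkl","wb"))
s=monitor.read_state();print({k:s[k] for k in("time","tcp_pos","eef_rot","joint_pos","force","grip_width")})
E
```

```text
{'time': 6.75, 'tcp_pos': array([ 4.61732914e-01, -4.47643283e-04,  1.12084382e-01]), 'eef_rot': array([-1.65082796e-04,  3.13178769e-03,  9.99995072e-01, -1.40307409e-04]), 'joint_pos': array([-7.85544882e-04,  2.57773397e-01, -3.01002699e-01,  1.01235105e+00,
       -2.79839393e-04,  5.47808717e-03]), 'force': array([ 0.25483998, -0.76381095, -1.70417726]), 'grip_width': 0.008680608387824865}
```

View pics/w2.png

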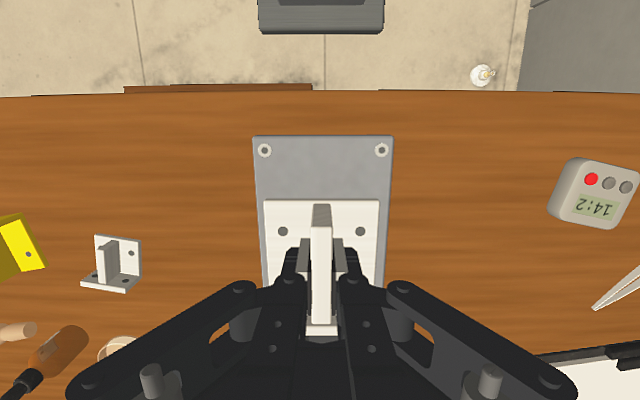

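The wrist view shows the held bracket, level, over the bed. Jig rear corners are at (253,136) and (394,135), and bracket foot rear corners at (264,200) and (381,199). I'll fit the edges by colour.

```bash
cat > edge.py <<'E'
from h import *
def pose(fn,zf=None,rows=(145,193),cols=(275,372)):
    c=pickle.load(open(fn,"rb")); im=c["color"].astype(float)
    sat=cv2.GaussianBlur(im[:,:,0]-im[:,:,2],(3,3),0)   # wood high, gray ~0
    def cross(p,t=None):
        t=(p.max()+p.min())/2; i=np.where((p[:-1]>t)!=(p[1:]>t))[0]; i=i[0]; return i+(p[i]-t)/(p[i]-p[i+1])
    L=w(c,[(230+cross(sat[r,230:275]),r) for r in range(*rows)],.012)
    Rr=w(c,[(375+cross(sat[r,375:415]),r) for r in range(*rows)],.012)
    T=w(c,[(u,115+cross(sat[115:150,u])) for u in range(*cols)],.012)
    fl=lambda P:np.polyfit(P[:,0],P[:,1],1)
    l,r=fl(L),fl(Rr); t=np.polyfit(T[:,1],T[:,0],1)
    yaw=np.mean([l[0],r[0],-t[0]]); print("yaws",l[0],r[0],-t[0])
    x=np.polyval(t,0)+.1; yy=lambda x:(np.polyval(l,x)+np.polyval(r,x))/2
    print("jig origin",x,yy(x),"mid y at rows",yy(L[:,0].mean()),L[:,0].mean(),"width",np.polyval(r,.43)-np.polyval(l,.43))
    return c,im,cross
if __name__=="__main__":
    c,im,cross=pose("w2.pkl")
    g=cv2.GaussianBlur(im.mean(2),(3,3),0)
    z=.1055
    E=w(c,[(u,185+cross(g[185:205,u])) for u in list(range(272,305))+list(range(340,374))],z); e=np.polyfit(E[:,1],E[:,0],1)
    l=w(c,[(255+cross(g[r,255:275]),r) for r in range(205,240)],z); r=w(c,[(372+cross(g[r,372:388]),r) for r in range(205,240)],z)
    print("bracket yaw",-e[0],np.polyfit(l[:,0],l[:,1],1)[0],np.polyfit(r[:,0],r[:,1],1)[0],"rear x",np.polyval(e,0),"mid y",(l[:,1].mean()+r[:,1].mean())/2,"w",r[:,1].mean()-l[:,1].mean(),"x",l[:,0].mean())
E
python3 edge.py
```

```text
yaws -0.004386138009980604 -0.003844293169274062 -0.004553612913640027
jig origin 0.5070305199667542 0.0008648905770312909 mid y at rows 0.0011588844417568522 0.43558982425530984 width 0.11854581755210328
bracket yaw -0.006147022206618908 0.007451548097011826 0.014154924964123516 rear x 0.43442919774220357 mid y -0.000808941924322383 w 0.06385715128706487 x 0.4468843682979756
```

Jig origin is (0.507, 0.001), yaw -0.004. The bracket is 2 mm to the right of the jig axis with yaw -0.006. I'll shift it and lower.

Emit:
servo_tool:
  plan:
    - {"offset": [0,0.002,0.01],"turn": -0.002,"grip": -1}
    - {"offset": [0,0,0.02],"turn": 0,"grip": -1}
    - {"offset": [0,0,0.02],"turn": 0,"grip": -1}
    - {"offset": [0,0,0.015],"turn": 0,"grip": -1}
    - {"offset": [0,0,0.01],"turn": 0,"grip": -1}
    - {"offset": [0,0,0.005],"turn": 0,"grip": -1}
    - {"offset": [0,0,0],"turn": 0,"grip": -1}
    - {"offset": [0,0,0],"turn": 0,"grip": -1}
    - {"offset": [0,0,0],"turn": 0,"grip": -1}

```text
time: 7.65
tcp_pos: [0.4625, 0.0024, 0.033]
eef_rot: [0.001, 0.001, 1.0, 0.0]
force: [-0.3, -0.0, -0.7]
grip_width: 0.0091
```

Emit:
servo_tool:
  plan:
    - {"offset": [0,0,0.002],"turn": 0,"grip": -1}
    - {"offset": [0,0,0.002],"turn": 0,"grip": -1}
    - {"offset": [0,0,0.001],"turn": 0,"grip": -1}
    - {"offset": [0,0,0],"turn": 0,"grip": -1}
    - {"offset": [0,0,0],"turn": 0,"grip": -1}

```text
time: 8.15
tcp_pos: [0.4617, 0.0025, 0.0273]
eef_rot: [-0.0, 0.001, 1.0, 0.0]
force: [-0.4, -0.1, -1.3]
grip_width: 0.009
```

Emit:
servo_tool:
  plan:
    - {"offset": [0,-0.0005,0.001],"turn": 0,"grip": -1}
    - {"offset": [0,0,0.001],"turn": 0,"grip": -1}
    - {"offset": [0,0,0],"turn": 0,"grip": -1}
    - {"offset": [0,0,0],"turn": 0,"grip": -1}

```text
time: 8.55
tcp_pos: [0.4617, 0.002, 0.0252]
eef_rot: [-0.0, 0.001, 1.0, 0.0]
force: [-0.3, -0.8, -0.7]
grip_width: 0.0087
```

Emit:
servo_tool:
  plan:
    - {"offset": [0,0,0.001],"turn": 0,"grip": -1}
    - {"offset": [0,0,0],"turn": 0,"grip": -1}
    - {"offset": [0,0,0],"turn": 0,"grip": -1}

```text
time: 8.85
tcp_pos: [0.4619, 0.002, 0.0244]
eef_rot: [0.0, 0.001, 1.0, -0.0]
force: [-0.1, 0.4, 0.5]
grip_width: 0.0088
```

Emit:
servo_tool:
  plan:
    - {"offset": [0,0,0.0005],"turn": 0,"grip": -1}
    - {"offset": [0,0,0],"turn": 0,"grip": -1}
    - {"offset": [0,0,0],"turn": 0,"grip": -1}

```text
time: 9.15
tcp_pos: [0.462, 0.002, 0.0244]
eef_rot: [0.0, 0.001, 1.0, -0.0]
force: [-0.7, -0.2, 5.6]
grip_width: 0.0091
```

```bash
python3 - <<'E'
from h import *
from bench import monitor,read_camera
c=read_camera("wrist");pickle.dump(c,open("w3.pkl","wb"))
s=monitor.read_state();print({k:s[k] for k in("time","tcp_pos","eef_rot","force","wrist_torque")})
E
sed -e 's/w2.pkl")/w3.pkl",rows=(140,170))/' -e 's/z=.1055/z=.018/' edge.py > /tmp/e.py; 
python3 - <<'E'
import sys;sys.path.insert(0,".")
from h import *
c=pickle.load(open("w3.pkl","rb"));cv2.imwrite("pics/w3.png",c["color"][:,:,::-1])
print(px(c,[(.407,.061,.012),(.407,-.059,.012),(.435,.034,.018),(.435,-.03,.018)]))
E
```

```text
{'time': 9.2, 'tcp_pos': array([0.46192396, 0.00196804, 0.0244182 ]), 'eef_rot': array([ 3.01852187e-04,  1.41404696e-03,  9.99998955e-01, -6.94220257e-06]), 'force': array([-0.78348508, -0.54950949,  5.95069325]), 'wrist_torque': array([-0.03888518,  0.37552123,  0.02495872])}
[[431.30092462 147.45061068]
 [207.70078899 148.19151713]
 [380.4029263  200.72460469]
 [262.5852832  201.09456598]]
```

View pics/w3.png

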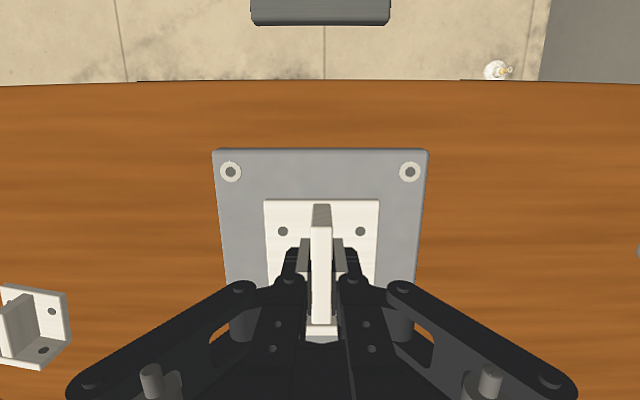

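The bracket stands flat on the bed, its foot rear edge at (264–379, 200), with jig corners at (213,149) and (428,149). It is clear of the stop. I'll do a numeric centring check.

```bash
python3 - <<'E'
from h import *
c=pickle.load(open("w3.pkl","rb")); im=c["color"].astype(float)
sat=cv2.GaussianBlur(im[:,:,0]-im[:,:,2],(3,3),0); g=cv2.GaussianBlur(im.mean(2),(3,3),0)
def cross(p):
    t=(p.max()+p.min())/2; i=np.where((p[:-1]>t)!=(p[1:]>t))[0][0]; return i+(p[i]-t)/(p[i]-p[i+1])
def xl(a,y0,y1,rows,z): return w(c,[(y0+cross(a[r,y0:y1]),r) for r in rows],z)
rows=range(160,240)
l=xl(sat,190,235,rows,.012); r=xl(sat,405,450,rows,.012)
bl=xl(g,250,272,range(208,245),.018); br=xl(g,371,388,range(208,245),.018)
p=lambda P:np.polyfit(P[:,0],P[:,1],1)
E=w(c,[(u,190+cross(g[190:208,u])) for u in list(range(272,305))+list(range(340,372))],.018); e=np.polyfit(E[:,1],E[:,0],1)
x=bl[:,0].mean()
print("jig yaw",p(l)[0],p(r)[0],"mid",(np.polyval(p(l),x)+np.polyval(p(r),x))/2)
print("br yaw",p(bl)[0],p(br)[0],-e[0],"mid",(np.polyval(p(bl),x)+np.polyval(p(br),x))/2,"rear x",np.polyval(e,0))
E
```

```text
jig yaw -0.0027653920614707965 -0.0034153548480688836 mid 0.001121365100906862
br yaw -0.004074969129185963 -0.0013307329247046126 -0.0039614412390045805 mid 0.0014699136322722118 rear x 0.4347613593696102
```

Centred to 0.35 mm and square to about 1 mrad, with a gap to the stop of about 42 mm. I'll relieve the down-force slightly and slide towards the stop.

Emit:
servo_tool:
  plan:
    - {"offset": [0,0,-0.0004],"turn": 0,"grip": -1}
    - {"offset": [-0.003,0,0],"turn": 0,"grip": -1}
    - {"offset": [-0.006,0,0],"turn": 0,"grip": -1}
    - {"offset": [-0.008,0,0],"turn": 0,"grip": -1}
    - {"offset": [-0.008,0,0],"turn": 0,"grip": -1}
    - {"offset": [-0.006,0,0],"turn": 0,"grip": -1}
    - {"offset": [-0.004,0,0],"turn": 0,"grip": -1}
    - {"offset": [0,0,0],"turn": 0,"grip": -1}
    - {"offset": [0,0,0],"turn": 0,"grip": -1}

```text
time: 10.1
tcp_pos: [0.4971, 0.0019, 0.0244]
eef_rot: [0.0, 0.001, 1.0, -0.0]
force: [-1.1, -0.4, 3.0]
grip_width: 0.0091
```

Emit:
servo_tool:
  plan:
    - {"offset": [-0.002,0,0],"turn": 0,"grip": -1}
    - {"offset": [-0.002,0,0],"turn": 0,"grip": -1}
    - {"offset": [-0.002,0,0],"turn": 0,"grip": -1}
    - {"offset": [-0.002,0,0],"turn": 0,"grip": -1}
    - {"offset": [-0.002,0,0],"turn": 0,"grip": -1}
    - {"offset": [0,0,0],"turn": 0,"grip": -1}
    - {"offset": [0,0,0],"turn": 0,"grip": -1}

```text
time: 10.8
tcp_pos: [0.5055, 0.0019, 0.0244]
eef_rot: [-0.001, 0.001, 1.0, -0.0]
force: [-4.7, 0.0, 8.5]
grip_width: 0.0091
```

Emit:
servo_tool:
  plan:
    - {"offset": [-0.0015,0,0],"turn": 0,"grip": -1}
    - {"offset": [-0.0015,0,0],"turn": 0,"grip": -1}
    - {"offset": [-0.0015,0,0],"turn": 0,"grip": -1}
    - {"offset": [-0.0015,0,0],"turn": 0,"grip": -1}
    - {"offset": [-0.001,0,0],"turn": 0,"grip": -1}
    - {"offset": [-0.001,0,0],"turn": 0,"grip": -1}
    - {"offset": [0,0,0],"turn": 0,"grip": -1}
    - {"offset": [0,0,0],"turn": 0,"grip": -1}

```text
time: 11.6
tcp_pos: [0.5106, 0.0018, 0.0245]
eef_rot: [-0.004, 0.001, 1.0, 0.0]
force: [-11.4, -0.2, 14.2]
grip_width: 0.0089
```

```bash
python3 - <<'E'
from h import *
from bench import monitor,read_camera
t=read_camera("top");s=read_camera("side");pickle.dump((t,s),open("p4.pkl","wb"))
a=cv2.resize(t["color"][160:235,240:295],None,fx=7,fy=7,interpolation=cv2.INTER_CUBIC)
u,v=px(s,[(.54,0,.03)])[0].astype(int);print(u,v)
b=cv2.resize(s["color"][v-35:v+40,u-27:u+28],None,fx=7,fy=7,interpolation=cv2.INTER_CUBIC)
cv2.imwrite("pics/p4.png",np.hstack([a,b])[:,:,::-1])
q=monitor.read_state();print({k:q[k] for k in("time","tcp_pos","eef_rot","force","wrist_torque")})
E
```

```text
297 189
{'time': 11.7, 'tcp_pos': array([0.51056331, 0.00184652, 0.02446921]), 'eef_rot': array([-3.55998628e-03,  1.41050706e-03,  9.99992668e-01,  7.04311547e-06]), 'force': array([-11.45710663,  -0.24239766,  15.78690124]), 'wrist_torque': array([0.03020551, 2.13069583, 0.00954937])}
```

View pics/p4.png

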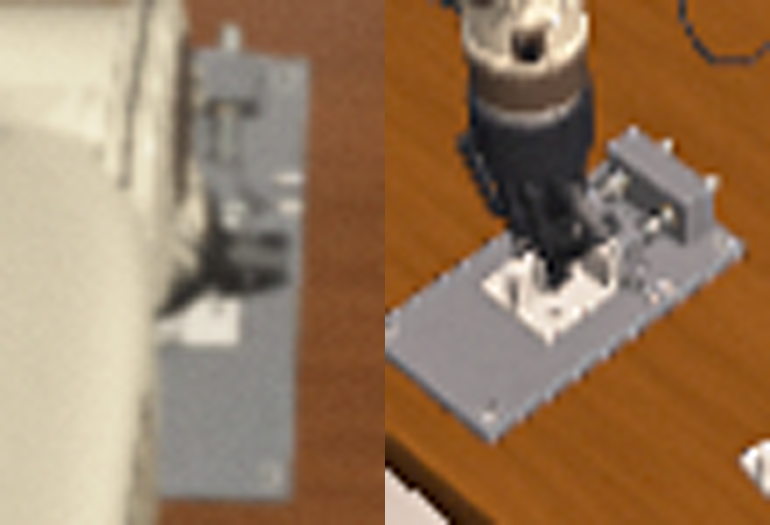

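The pointers are hard to see directly: the marks are at (289,178) and (289,206) in the left crop. I'll measure stop travel by the image shift of the rod ends and stop against the first pictures.

```bash
python3 - <<'E'
from h import *
t1,s1=pickle.load(open("p4.pkl","rb")); t0=pickle.load(open("top.pkl","rb")); s0=pickle.load(open("side.pkl","rb"))
def shiftpx(c,P): return px(c,[P,(P[0]+.0125,P[1],P[2])])
print("top",shiftpx(t0,(.63,-.02,.04)).round(1).tolist(),"side rod end",shiftpx(s0,(.63,-.02,.04)).round(1).tolist())
# compare before/after strips
A=[]
for n,(c0,c1,P) in dict(t=(t0,t1,(.57,-.03,.03)),s=(s0,s1,(.57,-.03,.03))).items():
    u,v=px(c0,[P])[0].astype(int)
    for c in(c0,c1): A.append(cv2.resize(c["color"][v-22:v+22,u-22:u+22],None,fx=9,fy=9,interpolation=cv2.INTER_CUBIC)[:290])
    print(n,u,v)
cv2.imwrite("pics/cmp.png",np.vstack([np.hstack(A[:2]),np.hstack(A[2:])])[:,:,::-1])
E
```

```text
top [[271.7, 166.2], [271.9, 162.7]] side rod end [[314.5, 179.9], [316.5, 178.5]]
t 274 183
s 306 189
```

View pics/cmp.png

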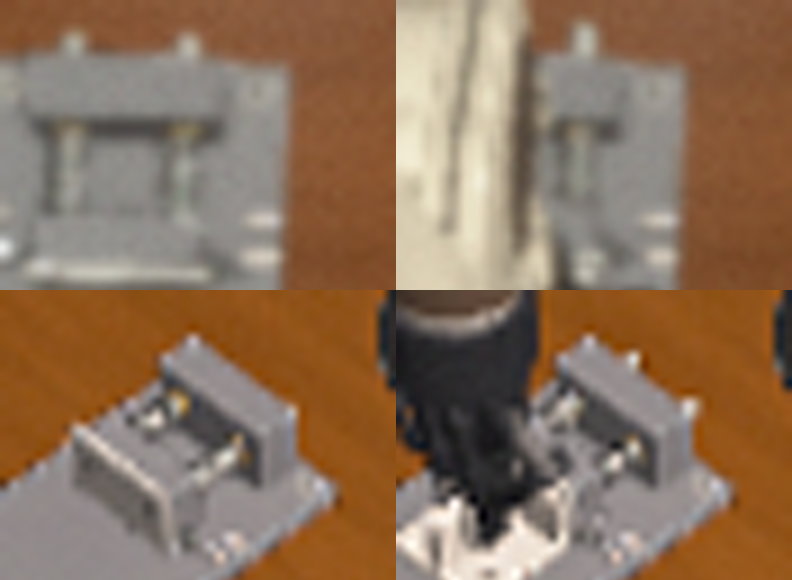

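```bash
cat > rod.py <<'E'
from h import *
def rod(c,c0):
    # brightness excess over wood along the rod column; half-level crossing of the tip
    r=[]
    for cc in (c0,c):
        b=cc["color"].astype(float)[150:172,:,2]
        p=b[:,272:275].max(1); p=np.interp(np.arange(0,21,.05),np.arange(22),p)
        t=(p[:80].mean()+150)/2
        r.append((150+.05*np.argmax(p>t), b[:,273].round().astype(int).tolist()))
    return r
E
python3 - <<'E'
from rod import *
t1,_=pickle.load(open("p4.pkl","rb")); t0=pickle.load(open("top.pkl","rb"))
for a in rod(t1,t0): print(a)
E
```

```text
(np.float64(164.4), [67, 66, 63, 64, 61, 61, 56, 60, 59, 61, 56, 59, 58, 60, 83, 135, 157, 149, 140, 138, 138, 141])
(np.float64(163.15), [62, 65, 63, 62, 61, 59, 57, 58, 58, 59, 60, 60, 62, 98, 150, 163, 161, 143, 137, 134, 133, 140])
```

The rod shift gives about 4.6 mm of travel and kinematics about 6.5 mm, so it isn't far enough yet. I'll relieve the down-force and push further, slowly.

Emit:
servo_tool:
  plan:
    - {"offset": [-0.001,0,-0.0005],"turn": 0,"grip": -1}
    - {"offset": [-0.001,0,-0.0005],"turn": 0,"grip": -1}
    - {"offset": [-0.001,0,0],"turn": 0,"grip": -1}
    - {"offset": [-0.001,0,0],"turn": 0,"grip": -1}
    - {"offset": [0,0,0],"turn": 0,"grip": -1}
    - {"offset": [0,0,0],"turn": 0,"grip": -1}

```text
time: 12.3
tcp_pos: [0.5136, 0.0019, 0.0246]
eef_rot: [-0.005, 0.001, 1.0, 0.0]
force: [-11.6, 0.1, 11.7]
grip_width: 0.0091
```

```bash
cat > chk.py <<'E'
from rod import *
from bench import monitor,read_camera
t0=pickle.load(open("top.pkl","rb")); t1=read_camera("top")
for a in rod(t1,t0): print(a[0],a[1][10:18])
q=monitor.read_state();print({k:q[k] for k in("time","tcp_pos","eef_rot","force","wrist_torque")})
E
python3 chk.py
```

```text
164.4 [56, 59, 58, 60, 83, 135, 157, 149]
162.2 [60, 67, 98, 150, 162, 168, 160, 147]
{'time': 12.35, 'tcp_pos': array([0.51357275, 0.00182969, 0.02454147]), 'eef_rot': array([-4.68412007e-03,  1.39439090e-03,  9.99988057e-01, -3.27998677e-06]), 'force': array([-11.57022814,  -0.53384231,  10.8062061 ]), 'wrist_torque': array([-0.0109743 ,  2.04344651,  0.05555204])}
```

Emit:
servo_tool:
  plan:
    - {"offset": [-0.001,0,-0.0005],"turn": 0,"grip": -1}
    - {"offset": [-0.001,0,-0.0005],"turn": 0,"grip": -1}
    - {"offset": [-0.001,0,0],"turn": 0,"grip": -1}
    - {"offset": [-0.001,0,0],"turn": 0,"grip": -1}
    - {"offset": [0,0,0],"turn": 0,"grip": -1}
    - {"offset": [0,0,0],"turn": 0,"grip": -1}

```text
time: 12.95
tcp_pos: [0.5164, 0.0018, 0.0246]
eef_rot: [-0.006, 0.001, 1.0, 0.0]
force: [-12.4, -0.0, 8.6]
grip_width: 0.009
```

```bash
python3 chk.py
```

```text
164.4 [56, 59, 58, 60, 83, 135, 157, 149]
161.25 [65, 96, 150, 162, 170, 165, 160, 144]
{'time': 13.0, 'tcp_pos': array([0.5163742 , 0.00183461, 0.0246468 ]), 'eef_rot': array([-5.97724758e-03,  1.37600223e-03,  9.99981189e-01,  2.95587258e-05]), 'force': array([-12.49527475,   0.05957251,   8.00513302]), 'wrist_torque': array([-0.04967722,  2.23275381,  0.03480179])}
```

Travel is now about 11.6 mm by the rod shift, 12.3 mm by kinematics, and roughly 12 mm by force less friction, so all agree near mid-band. I'll hold for a few rows and take a last look.

Emit:
servo_tool:
  plan:
    - {"offset": [0,0,0],"turn": 0,"grip": -1}
    - {"offset": [0,0,0],"turn": 0,"grip": -1}
    - {"offset": [0,0,0],"turn": 0,"grip": -1}
    - {"offset": [0,0,0],"turn": 0,"grip": -1}
    - {"offset": [0,0,0],"turn": 0,"grip": -1}

```text
time: 13.5
tcp_pos: [0.5164, 0.0019, 0.0247]
eef_rot: [-0.006, 0.001, 1.0, 0.0]
force: [-12.8, 0.5, 7.9]
grip_width: 0.009
```

```bash
python3 chk.py; python3 - <<'E'
from h import *
from bench import read_camera
t=read_camera("top");s=read_camera("side");k=read_camera("wrist");pickle.dump(k,open("w5.pkl","wb"))
u,v=px(t,[(.54,-.045,.012)])[0].astype(int); a=cv2.resize(t["color"][v-14:v+14,u-14:u+14],(280,280),interpolation=cv2.INTER_CUBIC)
u,v=px(s,[(.545,-.03,.012)])[0].astype(int); b=cv2.resize(s["color"][v-14:v+14,u-14:u+14],(280,280),interpolation=cv2.INTER_CUBIC)
d=k["color"][120:400,200:440]
cv2.imwrite("pics/fin.png",np.hstack([a,b,d])[:,:,::-1])
E
```

```text
164.4 [56, 59, 58, 60, 83, 135, 157, 149]
161.2 [65, 98, 148, 164, 165, 169, 161, 143]
{'time': 13.55, 'tcp_pos': array([0.51640788, 0.00183643, 0.02464986]), 'eef_rot': array([-5.93669280e-03,  1.40238792e-03,  9.99981394e-01,  2.43037340e-05]), 'force': array([-12.36948294,   0.46781932,   7.89232047]), 'wrist_torque': array([0.01427417, 2.15010903, 0.01736445])}
```

View pics/fin.png

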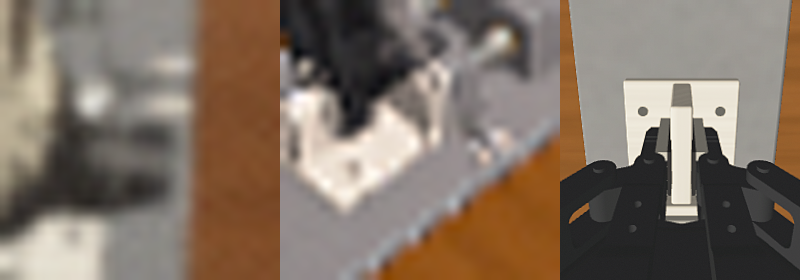

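The bracket is square and centred in the hand, the reading is steady, and the pointer area sits between the marks as far as resolution allows. Handing in.

```bash
python3 -c "
from bench import manip
print(manip.hand_in())"
```

```text
the job is handed in; nothing more can be done
None
```

I set the larger silver bracket flat on the jig's bed about 42 mm short of the stop, slid it against the stop, and handed in while still holding that push, at about 13.6 s.

- **Stop travel:** about 11.5 mm from the shift of the rod ends in the top view, and about 12.3 mm from the arm's position. The band is 7.5 to 17.5 mm and the end of travel is 25 mm, so the stop never came near it.
- **Push:** steady at about 12.4 N at the wrist over 0.5 s, friction on the bed included. That fits a spring force of roughly 9 to 10 N.
- **Centring:** on the bed before the push, it was within about 0.4 mm of the jig's middle line and square to about 1 mrad. The tool's sideways position and yaw held during the push.

**What was less certain or not perfect:**
- I couldn't see the pointers clearly between the marks, because the arm hid part of the stop and the pictures were too coarse. That result rests on the measurements above.
- Midway through the push the rod reading (about 4.6 mm) and the position reading (about 6.5 mm) disagreed by 2 mm. They were within about 1 mm at the end.
- Under the push the tool leaned forward by about 0.7°, and the bracket probably leaned with it. Its rear edge may be lifted by up to 0.7 mm.
- I didn't recheck the positions of the smaller bracket and other items at the end. The bracket was carried clear of them, and the arm's force readings showed no contact on the way.

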